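# Refit the heatsinks on four repaired circuit boards

### The job

Four repaired boards have fresh pink thermal pads on their hot chips. Pick out the four heatsinks lying on the bench and set each one, base down, on the pad whose white printed outline is its own size and shape, centred, flat and square with the outline; lower it gently, do not drop it. Leave the cooling fan and the capacitor where they are.

Things in the scene. Friction and masses are not known exactly. Their poses are not given: they have to be found in the camera images.
- sink_black: Large square finned heatsink, black, 50 x 50 mm, 22 mm tall, 70 g. Lies loose on the bench, flat base down and fins up; origin at the centre of its base underside; z up. Its sides are flat and can be gripped across x (across the fins) or across y (over the fin ends).
- sink_copper: Middle-sized square finned heatsink, copper coloured, 38 x 38 mm, 16 mm tall, 90 g. Lies loose on the bench, flat base down and fins up; origin at the centre of its base underside; z up. Its sides are flat and can be gripped across x (across the fins) or across y (over the fin ends).
- sink_small: Small square finned heatsink, bare aluminium, 28 x 28 mm, 14 mm tall, 20 g. Lies loose on the bench, flat base down and fins up; origin at the centre of its base underside; z up. Its sides are flat and can be gripped across x (across the fins) or across y (over the fin ends).
- sink_long: Long narrow finned heatsink, bare aluminium, 28 mm along its x, 76 mm along its y, 20 mm tall, 55 g. Lies loose on the bench, flat base down and fins up; origin at the centre of its base underside; z up. Its sides are flat and can be gripped across x (across the fins).
- board_graphics: Purple circuit board, 108 x 92 mm, fixed on standoffs. Origin at bench level under the chip's centre, x and y along the chip's edges, z up. Top of the pad, where the base rests, at z = 10.6 mm (board face 7.6 mm). Chip and pad 38 x 38 mm inside a white printed 50 x 50 mm outline. Nothing else on it is higher than z = 13 mm.
- board_network: Green circuit board, 110 x 88 mm, fixed on standoffs. Origin at bench level under the chip's centre, x and y along the chip's edges, z up. Top of the pad, where the base rests, at z = 10.6 mm (board face 7.6 mm). Chip and pad 26 x 26 mm inside a white printed 38 x 38 mm outline. Metal network jacks at its +x edge, x = 54 to 70 mm, reach z = 21 mm; nothing else is higher than 14 mm.
- board_controller: Red circuit board, 96 x 88 mm, fixed on standoffs. Origin at bench level under the chip's centre, x and y along the chip's edges, z up. Top of the pad, where the base rests, at z = 10.6 mm (board face 7.6 mm). Chip and pad 16 x 16 mm inside a white printed 28 x 28 mm outline. Pin headers along its two sides at y = 39 and -39 mm reach z = 16 mm.
- board_power: Tan circuit board, 100 x 98 mm, fixed on standoffs. Origin at bench level under the chip's centre, x and y along the chip's edges, z up. Top of the pad, where the base rests, at z = 10.6 mm (board face 7.6 mm). The chip is a row of five transistors under one pad, 16 (x) by 62 (y) mm, inside a white 28 by 76 mm outline. Grey coils at x = 28 to 40 mm reach z = 14 mm, a green terminal block at x = 49 to 59 mm z = 18 mm.
- fan: Small black square cooling fan, 40 x 40 mm, 15 mm tall, loose on the bench, not a heatsink: to be left alone. Origin at the centre of its underside.
- capacitor: Dark blue round capacitor with a silver top, 30 mm diameter, 40 mm tall, standing loose on the bench: to be left alone. Origin at the centre of its underside.
Mind the look-alikes: they are no part of the job. Of the things that look like the sink_long, take the one that is farthest from the robot's base at the start. Several things look just like the board_controller: the one meant starts farthest from the robot's base.

How it is judged:
At the end, for the whole second after the job is handed in: Black sink on graphics, copper on network, small on controller, long on power board: centred within 8 mm, base within 3 mm of the pad's height, tilt under 0.08 rad, square within 0.2 rad (any equivalent turn), under 0.01 m/s. Fan and capacitor upright within 20 mm of their start (horizontal distance between sink_black and board_graphics below 0.008 m and z of sink_black in the frame of board_graphics between 0.0076 and 0.0136 m and angle between each of sink_black, sink_copper, sink_small, sink_long's own z axis and vertical below 0.08 rad and (angle between the y axis of sink_black and the y axis of board_graphics, either way round below 0.2 rad or angle between the y axis of sink_black and the x axis of board_graphics, either way round below 0.2 rad) and linear speed of each of sink_black, sink_copper, sink_small, sink_long below 0.01 m/s and horizontal distance between sink_copper and board_network below 0.008 m and z of sink_copper in the frame of board_network between 0.0076 and 0.0136 m and (angle between the y axis of sink_copper and the y axis of board_network, either way round below 0.2 rad or angle between the y axis of sink_copper and the x axis of board_network, either way round below 0.2 rad) and horizontal distance between sink_small and board_controller below 0.008 m and z of sink_small in the frame of board_controller between 0.0076 and 0.0136 m and (angle between the y axis of sink_small and the y axis of board_controller, either way round below 0.2 rad or angle between the y axis of sink_small and the x axis of board_controller, either way round below 0.2 rad) and horizontal distance between sink_long and board_power below 0.008 m and z of sink_long in the frame of board_power between 0.0076 and 0.0136 m and angle between the y axis of sink_long and the y axis of board_power, either way round below 0.2 rad and distance of each of fan, capacitor from where it was at the start of the episode below 0.02 m and angle between each of fan, capacitor's own z axis and vertical below 0.2 rad); the robot touches nothing.
It fails at once if a heatsink is dropped or flung: it moves faster than 0.6 m/s while the fingers do not hold it ((linear speed of sink_black above 0.6 m/s and contact force between sink_black and the fingers below 0.05 N) or (linear speed of sink_copper above 0.6 m/s and contact force between sink_copper and the fingers below 0.05 N) or (linear speed of sink_small above 0.6 m/s and contact force between sink_small and the fingers below 0.05 N) or (linear speed of sink_long above 0.6 m/s and contact force between sink_long and the fingers below 0.05 N)).
It fails at once if the fan is pushed more than 20 mm or tipped (distance of fan from where it was at the start of the episode above 0.02 m or angle between fan's own z axis and vertical above 0.2 rad).
It fails at once if the capacitor is pushed more than 20 mm or tipped (distance of capacitor from where it was at the start of the episode above 0.02 m or angle between capacitor's own z axis and vertical above 0.2 rad).
It also fails if it takes over 99 s, if anything falls off the work surface, if the arm or the gripper's body presses on something with over 40 N, if the wrist force passes 120 N, or if a joint passes its speed limit or range.

### The arm

A 6-joint arm with a two-finger parallel gripper is mounted at the origin on the work surface. World frame = base frame: x ahead of the robot, y to its left, z up, the work surface at z = 0. Lengths are in m, angles in rad, forces in N, time in s.
With the tool pointing down it reaches from about 0.35 to 0.85 m from the base axis. Payload 8.1 kg.
Tool frame: the origin (TCP) lies midway between the tips of the shut fingers; the grasp point (between the pads) lies 19 mm behind it (robot.grip_point_offset is the distance from the TCP to the grasp point, in m); z points along the fingers, y is the line along which they close (so a half turn about z gives the same grasp; the last joint's range is limited). The gripper opens to 93 mm and grips with 3 to 60 N. Pads are 15 mm wide; open, the fingers measure 128 mm over their backs; the gripper's body (75 mm by 188 mm) begins 65 mm behind the grasp point.
Start: joints at [1.232, 0.13, 1.488, -0, 1.523, -0.085], TCP at [0.151, 0.581, 0.219] pointing down, gripper open.
Joint ranges: [-2.96, 2.96], [-0.89, 2.26], [0.02, 2.5], [-1.34, 4.48], [0, 2.73], [-2.66, 2.66]. Speed limits (rad/s): [2.39, 2.39, 2.79, 3.14, 3.14, 3.14].

### API

Orientations are given as a rotation vector (axis times angle).
In Python, from plant import robot, read_camera, job gives the robot as it stands.
- The arm moves only by the shell command python3 -m inch 'ROWS' [FORCE]. ROWS is JSON, one flat list of numbers, 5 for each row, row after row: the shift along the world's x, y, z in mm, then the turn about the world's z in degrees, then the opening in per cent of the stroke, from 0 (shut) to 100 (fully open). In form: [dx, dy, dz, yaw, hand, dx, dy, dz, yaw, hand, ...]. A call has 1 to 10 rows; each row is the pose to reach, as a shift and turn from the pose commanded when the call began; what a row does not reach only later rows make up. A row lasts 1/12 s, in which the tool goes at most 41.7 mm and 7.16 degrees, less where a joint would pass 70% of its speed; a pose out of reach is approached as far as the arm can. A call with a gripper value outside its range is refused whole. The fingers move at their own pace and stop on an object; FORCE is the grip in N (left out, the last holds). Time passes only in rows, so rows that repeat a pose let the fingers close. It gives the time, the measured TCP pose, the force, the opening and the grip force at its end, in the units of the state.
- robot.read_state(): the state, without advancing time (a new reading comes with each control period).
- read_camera(name): name is "scene" or "top" or "wrist"; returns a dict with "image" (480x640x3 uint8, blue, green, red), "K" (3x3 intrinsics, pixels), "extrinsics" (4x4, takes a point from world to camera coordinates); the wrist camera has in their place "mount" (4x4, takes a point from camera to tool coordinates, whose origin is the TCP and whose axes are the flange's). Camera axes: x right, y down, z forward; pixel columns grow to the right and rows downward; lengths in m; the calibration is good to about 2 mm. A picture is of the moment at which its call begins: read the wrist's pose just before it. There is no depth.
- job.close_job(): hands the job in; it is judged then, once.
The state is a dict: "t": time; "q": joint angles; "dq": joint speeds; "joint_torque": joint torques, N m; "tool_pos": TCP position; "orientation": TCP orientation; "force": force on the tool from outside, world axes, zero at the start; "wrist_torque": the same for the moment, N m; "opening": finger opening in m; "gripper_force": force on a finger pad.
Only numpy, scipy, OpenCV 4.12 (cv2) and the standard library are available. Lean on these libraries where they do the work, as an engineer would, in place of code of your own. Each camera call takes 0.05 s, during which the arm holds its last target. There are 200 camera calls.

## Working session

There is one attempt and no reset: what is moved stays moved. The work goes in short steps, Python scripts to look and compute and a shell command to move; the robot and the scene stay as the last step left them, time stands still between calls to the robot, and variables do not carry over. Pictures are saved under pics/ and viewed, at most 14 in all, crops included, and the job is handed in when it is done.

```bash
mkdir -p pics; ls; python3 - <<'E'
from plant import robot, read_camera
import cv2,json
for n in("top","scene"):
    c=read_camera(n); cv2.imwrite(f"pics/{n}0.png",c["image"]); print(n,c["K"].tolist(),c["extrinsics"].round(4).tolist())
s=robot.read_state();print(s)
E
```

```text
pics
top [[466.3838704599422, 0.0, 327.12406659334744], [0.0, 466.3838704599422, 237.4920712354792], [0.0, 0.0, 1.0]] [[0.0151, -0.9994, 0.0296, -0.023], [-0.9931, -0.0184, -0.1158, 0.4413], [0.1162, -0.0277, -0.9928, 0.9941], [0.0, 0.0, 0.0, 1.0]]
scene [[527.169311610543, 0.0, 316.3267356294769], [0.0, 527.169311610543, 237.28481814635285], [0.0, 0.0, 1.0]] [[-0.3236, 0.9461, -0.0088, 0.1499], [0.7395, 0.2471, -0.6262, -0.289], [-0.5903, -0.2092, -0.7796, 1.2835], [0.0, 0.0, 0.0, 1.0]]
{'t': 0.1, 'q': array([ 1.23158626e+00,  1.31064198e-01,  1.48913594e+00,  2.16382315e-05,
        1.52298742e+00, -8.54163410e-02]), 'dq': array([ 0.00100532, -0.00186796, -0.00287404,  0.00164003,  0.00028813,
       -0.00040258]), 'joint_torque': array([ 1.23165246e-03, -5.61339068e+01, -4.93095839e+01,  7.69893522e-02,
        2.92092370e-02, -9.82862559e-06]), 'tool_pos': array([0.1504628 , 0.58032077, 0.21772406]), 'orientation': array([-3.97545500e-01, -3.11597685e+00,  2.44159044e-03]), 'force': array([-0.27248098,  0.12089057, -0.0715517 ]), 'wrist_torque': array([-0.04163324, -0.0061389 ,  0.04117757]), 'gripper_force': 0.0, 'opening': 0.09253292831571316}
```

View pics/top0.png

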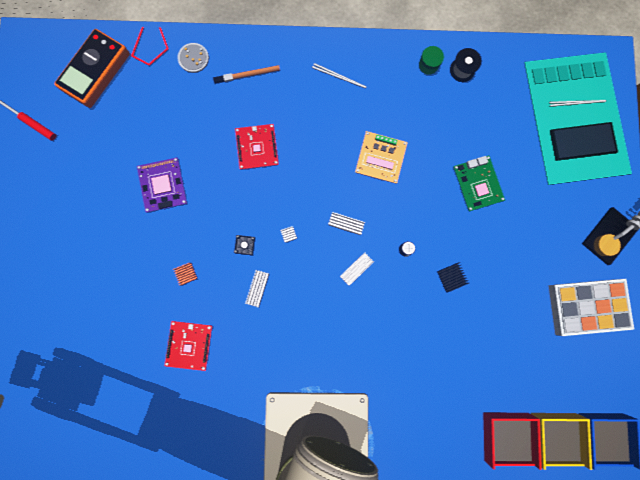

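View pics/scene0.png

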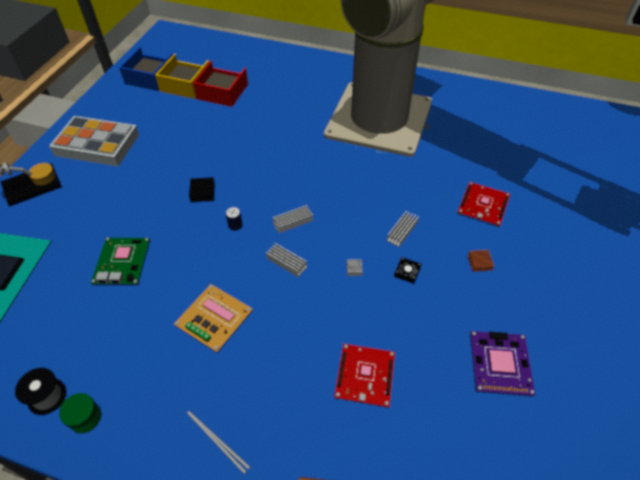

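The top view shows boards purple (162,184), tan (382,157), green (480,182) and red at (257,147) and (188,345). The sinks are black (452,277), copper (185,273) and small (289,234). The fan is at (244,245) and the capacitor at (407,248).
- **Long look-alikes:** (347,223), (357,268) and (257,288). The base is at about (317,440), so (347,223) is farthest.
- **Controller look-alikes:** red (257,147) and (188,345). (257,147) is farthest.

I'll check both with numbers and one crop.

```bash
cat > h.py <<'E'
import numpy as np, cv2
from plant import robot, read_camera
from scipy.spatial.transform import Rotation as R
def view(name):
    if name!="wrist":
        c=read_camera(name); return c["image"],c["K"],c["extrinsics"]
    s=robot.read_state(); c=read_camera(name)
    T=np.eye(4);T[:3,:3]=R.from_rotvec(s["orientation"]).as_matrix();T[:3,3]=s["tool_pos"]
    return c["image"],c["K"],np.linalg.inv(T@c["mount"])
def ortho(im,K,E,cx,cy,half,z,ppm=2000):
    """metric picture of plane z: column -> world -y, row -> world -x (pixels ppm per m)"""
    n=int(2*half*ppm)
    A=np.array([[0,-1/ppm,cx+half],[-1/ppm,0,cy+half],[0,0,z],[0,0,1.]])
    H=K@(E@A)[:3]
    return cv2.warpPerspective(im,H,(n,n),flags=cv2.INTER_CUBIC|cv2.WARP_INVERSE_MAP)
def px2w(p,cx,cy,half,ppm=2000): return np.array([cx+half-p[1]/ppm, cy+half-p[0]/ppm])
def back(u,v,K,E,z):
    d=E[:3,:3].T@np.linalg.solve(K,[u,v,1]); o=-E[:3,:3].T@E[:3,3]
    return (o+d*(z-o[2])/d[2])[:2]
E
python3 - <<'E'
from h import *
im,K,E=view("top")
P=dict(black=(452,277,22),copper=(185,273,16),small=(289,234,14),longA=(347,223,20),longB=(357,268,20),longC=(257,288,20),fan=(244,245,15),cap=(407,248,40),graphics=(162,184,10),network=(482,189,10),redA=(257,148,10),redB=(188,348,10),power=(379,161,10))
for k,(u,v,z) in P.items():
    w=back(u,v,K,E,z/1000); print(k,w.round(3),np.hypot(*w).round(3))
a=cv2.resize(im[100:310,130:510],None,fx=2.1,fy=2.1,interpolation=cv2.INTER_CUBIC)
cv2.imwrite("pics/crop1.png",a)
E
```

```text
black [ 0.36  -0.291] 0.463
copper [0.36  0.291] 0.463
small [0.449 0.068] 0.454
longA [ 0.475 -0.059] 0.479
longB [ 0.376 -0.082] 0.385
longC [0.33  0.134] 0.356
fan [0.423 0.166] 0.455
cap [ 0.42  -0.188] 0.461
graphics [0.557 0.354] 0.66
network [ 0.561 -0.366] 0.67
redA [0.644 0.146] 0.661
redB [0.2   0.279] 0.343
power [ 0.621 -0.131] 0.634
```

View pics/crop1.png

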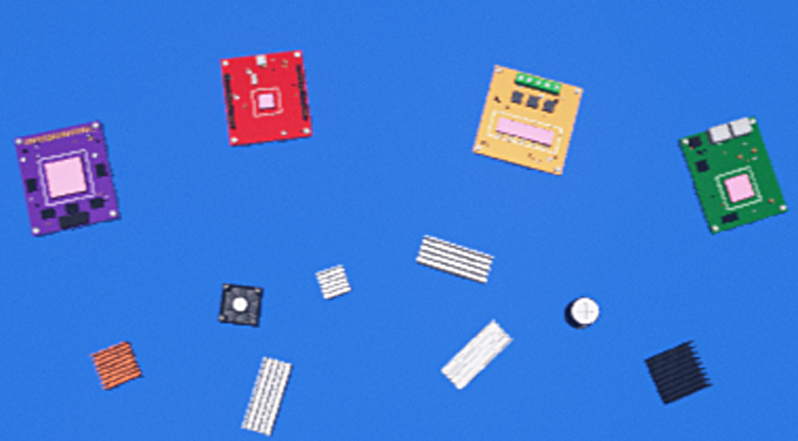

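The crop confirms it. The long sink at (347,223), 0.479 m from the base, is the farthest of the three, and the red board at (257,148), 0.661 m away, is the farther of the two. Next I fit box silhouettes for position and yaw.

```bash
cat >> h.py <<'E'
from scipy.optimize import minimize
DIM=dict(black=(50,50,22),copper=(38,38,16),small=(28,28,14),long=(28,76,20),fan=(40,40,15),
 graphics=(38,38,0),network=(26,26,0),controller=(16,16,0),power=(16,62,0))
G0=dict(black=(.36,-.291),copper=(.36,.291),small=(.449,.068),long=(.475,-.059),fan=(.423,.166),
 graphics=(.557,.354),network=(.561,-.366),controller=(.644,.146),power=(.621,-.131))
def masks(im):
    b,g,r=[im[...,i].astype(int) for i in range(3)]
    pink=((r>200)&(b>150)&(g>120)&(r-g>18)).astype(np.uint8)
    obj=((b-r<np.maximum(45,0.5*b))|(b<45)).astype(np.uint8)
    return pink,obj
def corners(k,x,y,a,z0):
    l,w,h=np.array(DIM[k])/1000; c=[]
    for sx,sy in((1,1),(1,-1),(-1,-1),(-1,1)):
        X,Y=sx*l/2,sy*w/2
        for z in(z0,z0+h): c.append((x+X*np.cos(a)-Y*np.sin(a),y+X*np.sin(a)+Y*np.cos(a),z))
    return np.array(c)
def proj(P,K,E):
    q=(E[:3,:3]@P.T).T+E[:3,3]; q=q@K.T; return q[:,:2]/q[:,2:]
def fit(k,im,K,E,init,z0=None,S=None):
    """best (x,y,yaw) of box k by silhouette overlap; also IoU"""
    board=DIM[k][2]==0
    if z0 is None: z0=.0106 if board else 0.
    m=masks(im)[0 if board else 1]
    p=proj(corners(k,*init[:2],0,z0),K,E); c=p.mean(0); r=np.ptp(p,axis=0).max()*1.3+6
    u0,v0=np.maximum((c-r).astype(int),0); m=m[v0:int(c[1]+r)+1,u0:int(c[0]+r)+1]
    S=S or max(1,int(300/max(m.shape))); M=cv2.resize(m*255,None,fx=S,fy=S,interpolation=cv2.INTER_LINEAR)>127
    def iou(t):
        q=((proj(corners(k,t[0]/1e3,t[1]/1e3,t[2]/50,z0),K,E)-[u0,v0]+.5)*S-.5)
        h=cv2.convexHull((q*16).round().astype(np.int32)); B=np.zeros(M.shape,np.uint8); cv2.fillConvexPoly(B,h,1,shift=4)
        B=B>0; return (B&M).sum()/max(1,(B|M).sum())
    best=None
    yaws=[init[2]] if len(init)>2 else np.radians(np.arange(-90,90,15))
    for a in yaws:
        s0=np.array([init[0]*1e3,init[1]*1e3,a*50])
        o=minimize(lambda t:-iou(t),s0,method="Nelder-Mead",options=dict(initial_simplex=s0+np.array([[0,0,0],[6,0,0],[0,6,0],[0,0,8]]),xatol=.05,fatol=1e-4))
        if best is None or o.fun<best.fun: best=o
    x,y,a=best.x; per=180 if DIM[k][0]!=DIM[k][1] else 90
    d=np.degrees(a/50); d=(d+per/2)%per-per/2
    return round(x,1),round(y,1),round(d,1),round(-best.fun,3)
def toolyaw(s):  # direction of the closing line (tool y) in degrees, mod 180
    v=R.from_rotvec(s["orientation"]).as_matrix()[:,1]; return np.degrees(np.arctan2(v[1],v[0]))
E
python3 - <<'E'
from h import *
im,K,E=view("top")
for k in DIM: print(k,fit(k,im,K,E,G0[k]))
s=robot.read_state(); print(toolyaw(s), s["tool_pos"], read_camera("wrist")["mount"].round(3).tolist(),robot.grip_point_offset)
E
```

```text
black (np.float64(361.0), np.float64(-294.4), np.float64(19.0), np.float64(0.727))
copper (np.float64(359.3), np.float64(293.9), np.float64(23.8), np.float64(0.952))
small (np.float64(450.7), np.float64(70.1), np.float64(19.1), np.float64(0.927))
long (np.float64(476.8), np.float64(-57.4), np.float64(-16.6), np.float64(0.408))
fan (np.float64(424.8), np.float64(167.3), np.float64(-6.5), np.float64(0.685))
graphics (np.float64(556.5), np.float64(356.5), np.float64(14.6), np.float64(0.896))
network (np.float64(560.7), np.float64(-365.3), np.float64(19.1), np.float64(0.874))
controller (np.float64(646.4), np.float64(147.8), np.float64(1.4), np.float64(0.593))
power (np.float64(618.7), np.float64(-132.6), np.float64(-14.7), np.float64(0.567))
75.45837946988716 [0.15051501 0.58044658 0.21797047] [[0.0, -0.965, -0.263, 0.073], [1.0, 0.0, -0.001, -0.001], [0.001, -0.263, 0.965, -0.165], [0.0, 0.0, 0.0, 1.0]] 0.0188
```

```bash
python3 -m inch '[40,-55,-20,-7,60,80,-110,-45,-14,60,120,-165,-70,-21,60,160,-220,-90,-28,60,190,-260,-105,-35,60,209,-286,-110,-42,60,209,-286,-110,-49,60,209,-286,-110,-52,60,209,-286,-110,-52,60,209,-286,-110,-52,60]' 20; python3 - <<'E'
from h import *
s=robot.read_state(); im,K,E=view("wrist"); cv2.imwrite("pics/w1.png",im)
print(s["t"],s["tool_pos"],toolyaw(s),fit("copper",im,K,E,(.3593,.2939)))
im,K,E=view("top"); print(fit("copper",im,K,E,(.3593,.2939)))
E
```

```text
t: 1.08
tool_pos: [0.3615, 0.2894, 0.1064]
orientation: [1.729, 2.622, -0.006]
force: [-0.2, 0.3, -1.0]
opening: 0.0559
gripper_force: 0.0
1.0833 [0.36154826 0.2893984  0.10643144] 23.172100351812407 (np.float64(358.8), np.float64(291.7), np.float64(23.7), np.float64(0.413))
(np.float64(322.4), np.float64(333.4), np.float64(40.8), np.float64(0.197))
```

View pics/w1.png

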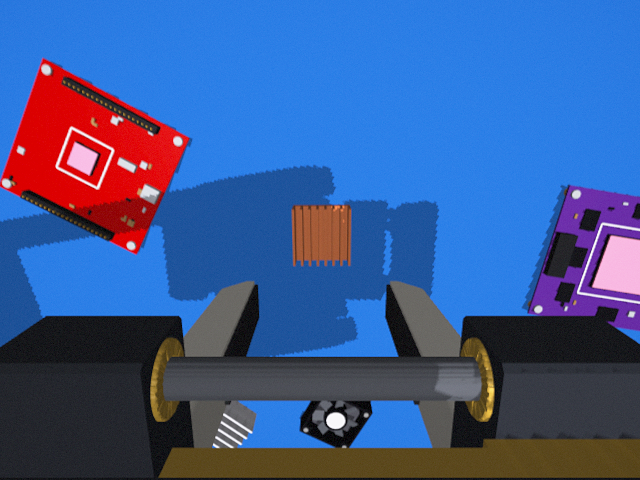

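Copper sits centred between the fingers at (321,236). I'll check the settled pose, then descend.

```bash
python3 -m inch '[0,0,-30,0,60,0,0,-50,0,60,0,0,-50,0,60,0,0,-50,0,60]'; python3 - <<'E'
from h import *
s=robot.read_state(); im,K,E=view("wrist")
print(s["t"],s["tool_pos"],toolyaw(s),fit("copper",im,K,E,(.359,.292,.415)))
E
```

```text
t: 1.52
tool_pos: [0.3582, 0.2953, 0.0582]
orientation: [-1.72, -2.627, 0.003]
force: [-0.0, -0.8, 0.1]
opening: 0.0557
gripper_force: 0.0
1.5167 [0.35815543 0.29531424 0.05822076] 23.5599811101537 (np.float64(359.0), np.float64(291.8), np.float64(23.6), np.float64(0.213))
```

```bash
python3 -m inch '[1,-3,-25,0,60,1,-3,-45,0,60,1,-3,-53,0,60,1,-3,-53,0,60,1,-3,-53,0,35,1,-3,-53,0,35,1,-3,-53,0,35,1,-3,-53,0,35,1,-3,-53,0,35,1,-3,-53,0,35]' 20
```

```text
t: 2.4
tool_pos: [0.3616, 0.2926, 0.0071]
orientation: [1.723, 2.626, 0.003]
force: [-1.5, 0.0, 7.0]
opening: 0.0379
gripper_force: 20.0
```

```bash
python3 -m inch '[0,0,10,0,35,0,0,35,0,35,5,-20,65,0,35,15,-50,85,-2,35,27,-88,100,-4,35,38,-126,100,-4,35,50,-164,100,-4,35,61,-202,100,-4,35,73,-240,100,-4,35,84,-278,100,-4,35]'; python3 -m inch '[11,-38,0,0,35,23,-76,0,0,35,34,-114,0,0,35,46,-152,0,0,35,57,-190,0,0,35,69,-228,0,0,35,80,-266,0,0,35,92,-304,0,0,35,103,-342,0,0,35,115,-375,0,0,35]';python3 -m inch '[0,0,-20,0,35,0,0,-20,0,35,0,0,-20,0,35]'; python3 - <<'E'
from h import *
s=robot.read_state(); im,K,E=view("wrist"); cv2.imwrite("pics/w2.png",im)
print(s["t"],s["tool_pos"],toolyaw(s),fit("network",im,K,E,(.5607,-.3653,.333)))
E
```

```text
t: 3.23
tool_pos: [0.4451, 0.0118, 0.1068]
orientation: [1.813, 2.564, 0.001]
force: [0.4, 1.4, -1.0]
opening: 0.0376
gripper_force: 20.0
t: 4.07
tool_pos: [0.5595, -0.364, 0.1064]
orientation: [1.815, 2.564, -0.001]
force: [0.5, 0.8, -0.5]
opening: 0.0377
gripper_force: 20.0
t: 4.32
tool_pos: [0.5582, -0.3604, 0.0843]
orientation: [-1.813, -2.561, -0.001]
force: [0.1, -0.4, -0.4]
opening: 0.0376
gripper_force: 20.0
4.3167 [ 0.55823444 -0.36039994  0.08429294] 19.420050091943008 (np.float64(561.8), np.float64(-366.1), np.float64(22.3), np.float64(0.184))
```

View pics/w2.png

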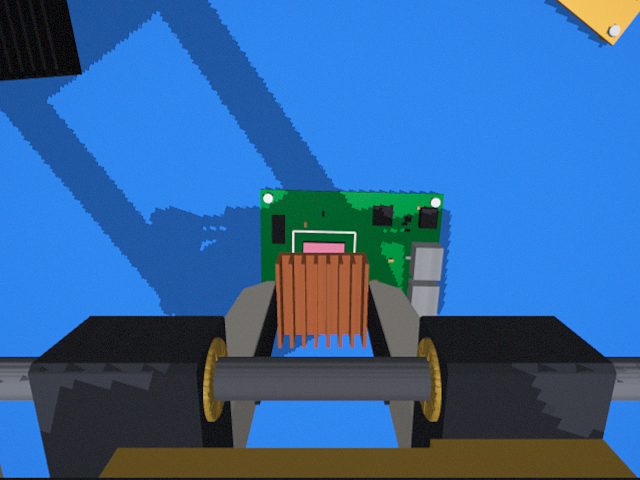

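The carried sink hides most of the pad, but the outline's two far corners show at (293,232) and (355,232). I'll work out the centre from those.

```bash
python3 - <<'E'
from h import *
s=robot.read_state(); im,K,E=view("wrist")
a=back(293.5,232.5,K,E,.0076);b=back(355.5,232.5,K,E,.0076)
d=(b-a)/np.linalg.norm(b-a); print(a,b,np.linalg.norm(b-a),np.degrees(np.arctan2(d[1],d[0])))
for n in (np.array([d[1],-d[0]]),np.array([-d[1],d[0]])): print((a+b)/2+.019*n)
c=back(322,253,K,E,s["tool_pos"][2]-.005+.016)  # near edge of sink top
e0=back(277,254,K,E,s["tool_pos"][2]+.011);e1=back(367,254,K,E,s["tool_pos"][2]+.011)
d=(e1-e0)/np.linalg.norm(e1-e0);print("sink edge",e0,e1,np.linalg.norm(e1-e0),np.degrees(np.arctan2(d[1],d[0])),(e0+e1)/2+.019*np.array([d[1],-d[0]]),(e0+e1)/2-.019*np.array([d[1],-d[0]]),s["tool_pos"])
E
```

```text
[ 0.5380239  -0.35638732] [ 0.57394425 -0.3436763 ] 0.03810303450174066 19.487188476683286
[ 0.5623224  -0.36794341]
[ 0.54964575 -0.3321202 ]
sink edge [ 0.53322806 -0.34374849] [ 0.56681425 -0.33186252] 0.03562736316926004 19.488598841008905 [ 0.55635992 -0.35571696] [ 0.54368239 -0.31989406] [ 0.55889679 -0.36021541  0.08542355]
```

```bash
python3 -m inch '[3,-6,-25,0,35,3,-6,-45,0,35,3,-6,-55,0,35,3,-6,-58,0,35,3,-6,-58,0,35,3,-6,-58,0,35]'; python3 - <<'E'
from h import *
s=robot.read_state(); im,K,E=view("wrist"); cv2.imwrite("pics/w3.png",im)
im,K,E=view("scene"); p=proj(np.array([[.562,-.367,.02]]),K,E)[0].astype(int); print(p,s["tool_pos"])
cv2.imwrite("pics/s3.png",np.hstack([cv2.imread("pics/w3.png")[150:420,180:460],cv2.resize(im[p[1]-45:p[1]+45,p[0]-60:p[0]+60],(360,270),interpolation=cv2.INTER_CUBIC)]))
E
```

```text
t: 4.92
tool_pos: [0.5633, -0.3672, 0.0291]
orientation: [1.813, 2.564, -0.0]
force: [0.0, -0.7, -0.2]
opening: 0.0378
gripper_force: 20.0
[118 249] [ 0.56330888 -0.36718782  0.02912949]
```

View pics/s3.png

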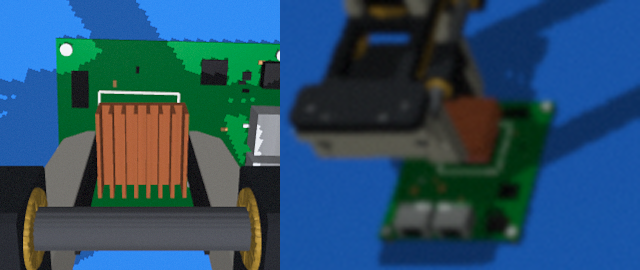

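```bash
python3 -m inch '[0,0,-4,0,35,0,0,-7,0,35,0,0,-8,0,35,0,0,-8,0,35]'; python3 -m inch '[0,0,-1,0,35,0,0,-2,0,35,0,0,-2,0,35]';python3 -m inch '[0,0,-1,0,35,0,0,-2,0,35,0,0,-2,0,35]'
```

```text
t: 5.35
tool_pos: [0.5623, -0.367, 0.0191]
orientation: [-1.814, -2.564, -0.0]
force: [-0.3, -0.1, -0.3]
opening: 0.0378
gripper_force: 20.0
t: 5.6
tool_pos: [0.5627, -0.3673, 0.0179]
orientation: [1.814, 2.565, -0.0]
force: [0.1, -0.5, 1.0]
opening: 0.0378
gripper_force: 20.0
t: 5.85
tool_pos: [0.5628, -0.3674, 0.0178]
orientation: [1.814, 2.565, -0.0]
force: [-7.2, 5.4, 15.9]
opening: 0.0379
gripper_force: 20.0
```

```bash
python3 -m inch '[0,0,2,0,35,0,0,2,0,35,0,0,2,0,50,0,0,2,0,55,0,0,2,0,55,0,0,2,0,55]'; python3 -m inch '[0,0,10,0,55,0,0,30,0,55,0,0,65,0,60,0,0,85,0,75,-40,15,85,0,75,-75,28,85,0,75,-75,28,85,0,75,-75,28,85,0,75]';  python3 - <<'E'
from h import *
s=robot.read_state(); im,K,E=view("wrist"); cv2.imwrite("pics/w4.png",im)
print(s["t"],s["tool_pos"],toolyaw(s),proj(np.array([[.562,-.367,.01]]),K,E),fit("copper",im,K,E,(.562,-.367,.333),z0=.0106))
im,K,E=view("top");print(fit("copper",im,K,E,(.562,-.367,.333),z0=.0106))
E
```

```text
t: 6.35
tool_pos: [0.5626, -0.3671, 0.0174]
orientation: [-1.814, -2.565, -0.0]
force: [0.1, 0.3, 0.6]
opening: 0.051
gripper_force: 0.0
t: 7.02
tool_pos: [0.4851, -0.3377, 0.102]
orientation: [-1.813, -2.562, -0.0]
force: [1.0, 0.6, -0.0]
opening: 0.0694
gripper_force: 0.0
7.0167 [ 0.485146   -0.33773284  0.10199508] 19.41965641332066 [[414.40566331 317.33330448]] (np.float64(564.2), np.float64(-366.3), np.float64(-5.6), np.float64(0.166))
(np.float64(561.5), np.float64(-366.9), np.float64(-13.8), np.float64(0.127))
```

View pics/w4.png

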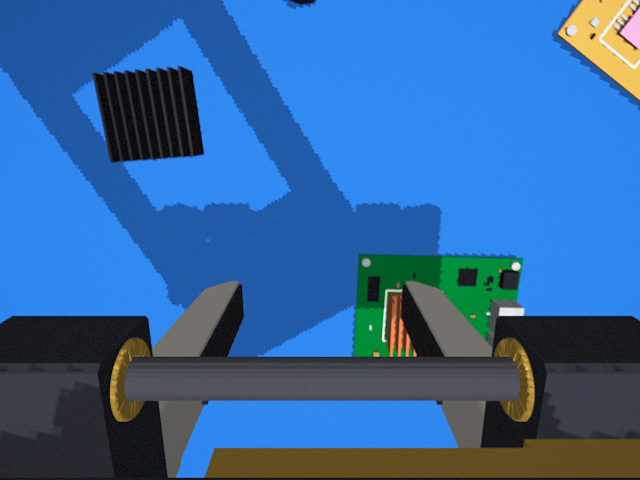

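```bash
python3 - <<'E'
from h import *
im,K,E=view("wrist"); 
print(im[115,150],im[110,130],im[130,250],im[40,60])
b=im[...,0]; im2=im.copy(); im2[b>=90]=(255,120,40); im2[b<90]=(10,10,10)
for a in(.2,.33,.45,.55):print(fit("black",im2,K,E,(.361,-.294,a)))
# copper in the top image: orange pixels
im,K,E=view("top"); b,g,r=[im[...,i].astype(int) for i in range(3)]
im2=np.full_like(im,0); im2[:]=(255,120,40); im2[(r>b+40)&(r>g+25)]=(0,80,200)
print(fit("copper",im2,K,E,(.562,-.367,.333),z0=.0106))
E
```

```text
[52 49 49] [42 40 40] [241 136  48] [162  88  34]
(np.float64(361.4), np.float64(-297.0), np.float64(24.0), np.float64(0.94))
(np.float64(361.3), np.float64(-297.2), np.float64(23.4), np.float64(0.94))
(np.float64(361.3), np.float64(-297.4), np.float64(24.4), np.float64(0.94))
(np.float64(361.3), np.float64(-297.3), np.float64(23.5), np.float64(0.94))
(np.float64(561.5), np.float64(-364.0), np.float64(19.7), np.float64(0.103))
```

```bash
python3 -m inch '[-40,13,0,2,75,-80,26,-10,4,75,-110,36,-25,4,75,-124,40,-45,4,75,-124,40,-65,4,75,-124,40,-65,4,75,-124,40,-65,4,75]'; python3 - <<'E'
from h import *
s=robot.read_state(); im,K,E=view("wrist"); b=im[...,0]; im2=im.copy(); im2[b>=90]=(255,120,40); im2[b<90]=(10,10,10)
print(s["tool_pos"],toolyaw(s),fit("black",im2,K,E,(.361,-.297,.4)))
E
```

```text
t: 7.8
tool_pos: [0.364, -0.2994, 0.0377]
orientation: [-1.723, -2.626, -0.0]
force: [0.5, -0.4, 0.3]
opening: 0.0698
gripper_force: 0.0
[ 0.364011   -0.2993866   0.03774503] 23.455832651171665 (np.float64(360.5), np.float64(-297.1), np.float64(23.4), np.float64(0.327))
```

```bash
python3 -m inch '[-3,2,-15,0,75,-3,2,-28,0,75,-3,2,-32,0,75,-3,2,-32,0,75,-3,2,-32,0,45,-3,2,-32,0,45,-3,2,-32,0,45,-3,2,-32,0,45,-3,2,-32,0,45,-3,2,-32,0,45]' 20
```

```text
t: 8.68
tool_pos: [0.3613, -0.2978, 0.0066]
orientation: [1.723, 2.625, -0.0]
force: [0.4, 0.7, 5.6]
opening: 0.0499
gripper_force: 20.0
```

```bash
python3 -m inch '[0,0,10,0,45,0,0,35,0,45,5,20,65,0,45,15,50,85,-2,45,27,88,100,-4,45,38,126,100,-6,45,50,164,100,-9,45,61,202,100,-9,45,73,240,100,-9,45,84,278,100,-9,45]'; python3 -m inch '[11,38,0,0,45,23,76,0,0,45,34,114,0,0,45,46,152,0,0,45,57,190,0,0,45,69,228,0,0,45,80,266,0,0,45,92,304,0,0,45,103,342,0,0,45,112,374,0,0,45]';python3 -m inch '[0,0,-20,0,45,0,0,-20,0,45,0,0,-20,0,45]'; python3 - <<'E'
from h import *
s=robot.read_state(); im,K,E=view("wrist"); cv2.imwrite("pics/w5.png",im[100:400])
print(s["t"],s["tool_pos"],toolyaw(s))
E
```

```text
t: 9.52
tool_pos: [0.4448, -0.0173, 0.1064]
orientation: [1.924, 2.482, 0.0]
force: [1.5, -0.4, -0.6]
opening: 0.05
gripper_force: 20.0
t: 10.35
tool_pos: [0.5566, 0.3573, 0.1059]
orientation: [-1.923, -2.484, 0.0]
force: [0.3, -0.2, -0.5]
opening: 0.0494
gripper_force: 20.0
t: 10.6
tool_pos: [0.5549, 0.3539, 0.084]
orientation: [-1.922, -2.483, 0.007]
force: [-0.7, -0.3, -0.7]
opening: 0.0496
gripper_force: 20.0
10.6 [0.55489542 0.35388733 0.08395566] 14.494906561180194
```

View pics/w5.png

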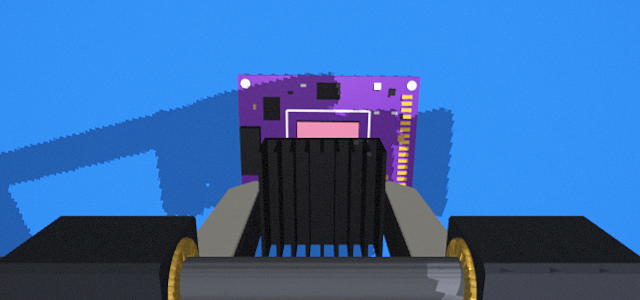

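Outline far corners are at full-image (287,211) and (369,211), and the pad's far corners at (297,222) and (359,222).

```bash
cat >> h.py <<'E'
def edge(a,b,K,E,z,half):
    a=back(*a,K,E,z);b=back(*b,K,E,z);d=(b-a)/np.linalg.norm(b-a)
    return ((a+b)/2+half*np.array([d[1],-d[0]])).round(4),round(np.linalg.norm(b-a),4),np.degrees(np.arctan2(d[1],d[0])).round(1)
E
python3 - <<'E'
from h import *
s=robot.read_state(); im,K,E=view("wrist")
print(s["tool_pos"]); print(edge((287,211),(369.5,211),K,E,.0076,.025)); print(edge((297,222),(359,222),K,E,.0106,.019))
E
```

```text
[0.55569468 0.35368487 0.08510373]
(array([0.5588, 0.3532]), np.float64(0.0499), np.float64(14.5))
(array([0.5587, 0.353 ]), np.float64(0.0373), np.float64(14.5))
```

```bash
python3 -m inch '[3,-1,-25,0,45,3,-1,-45,0,45,3,-1,-58,0,45,3,-1,-63,0,45,3,-1,-65,0,45,3,-1,-65,0,45]'; python3 -m inch '[0,0,-1,0,45,0,0,-2,0,45,0,0,-2,0,45]';python3 -m inch '[0,0,-1,0,45,0,0,-2,0,45,0,0,-2,0,45]'
```

```text
t: 11.2
tool_pos: [0.5599, 0.3535, 0.0212]
orientation: [1.925, 2.483, 0.0]
force: [1.3, -0.1, -0.1]
opening: 0.0499
gripper_force: 20.0
t: 11.45
tool_pos: [0.5602, 0.3541, 0.0196]
orientation: [1.924, 2.483, 0.002]
force: [0.5, 0.6, -0.8]
opening: 0.0497
gripper_force: 20.0
t: 11.7
tool_pos: [0.56, 0.3541, 0.0173]
orientation: [1.924, 2.483, 0.001]
force: [-0.7, 0.2, 2.4]
opening: 0.0498
gripper_force: 20.0
```

```bash
python3 -m inch '[0,0,0,0,65,0,0,0,0,68,0,0,0,0,68,0,0,0,0,68,0,0,10,0,68,0,0,35,0,68,0,0,70,0,60]'; python3 -m inch '[-10,-20,20,0,50,-22,-58,20,2,50,-36,-96,20,4,50,-50,-134,20,4,50,-65,-172,20,4,50,-79,-210,20,4,50,-93,-248,20,4,50,-109,-286,20,4,50,-109,-286,10,4,50,-109,-286,10,4,50]';  python3 - <<'E'
from h import *
s=robot.read_state(); im,K,E=view("wrist"); cv2.imwrite("pics/w6.png",im)
print(s["t"],s["tool_pos"],toolyaw(s),[fit("small",im,K,E,(.4507,.068,a)) for a in (.2,.34)])
E
```

```text
t: 12.28
tool_pos: [0.557, 0.3524, 0.0839]
orientation: [-1.923, -2.481, 0.01]
force: [0.3, 0.3, -0.4]
opening: 0.06
gripper_force: 0.0
t: 13.12
tool_pos: [0.4498, 0.0661, 0.0963]
orientation: [-1.841, -2.545, 0.0]
force: [-0.4, 0.6, -0.1]
opening: 0.0466
gripper_force: 0.0
13.1167 [0.44978896 0.066061   0.09627332] 18.239797156057918 [(np.float64(450.3), np.float64(68.3), np.float64(19.8), np.float64(0.447)), (np.float64(450.2), np.float64(68.3), np.float64(20.2), np.float64(0.447))]
```

View pics/w6.png

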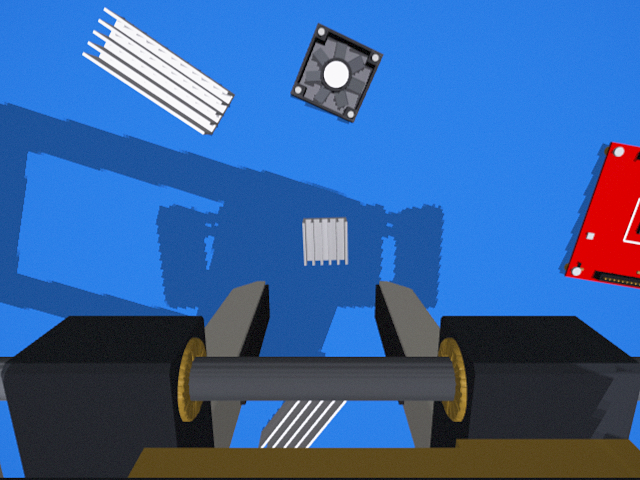

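```bash
python3 -m inch '[0,2,-35,2,50,0,2,-65,2,50,0,2,-85,2,50,0,2,-91,2,50,0,2,-91,2,50,0,2,-91,2,25,0,2,-91,2,25,0,2,-91,2,25,0,2,-91,2,25,0,2,-91,2,25]' 20; python3 -m inch '[0,0,10,0,25,0,0,40,0,25,20,5,70,-4,25,58,20,90,-8,25,95,35,100,-13,25,130,49,100,-18,25,165,64,100,-19,25,195,77,100,-19,25,195,77,85,-19,25,195,77,85,-19,25]'; python3 - <<'E'
from h import *
s=robot.read_state(); im,K,E=view("wrist"); cv2.imwrite("pics/w7.png",im[100:400])
print(s["t"],s["tool_pos"],toolyaw(s),fit("controller",im,K,E,(.646,.1455,.02)))
E
```

```text
t: 14.0
tool_pos: [0.4522, 0.07, 0.0073]
orientation: [1.79, 2.579, 0.003]
force: [-0.7, 1.4, 6.7]
opening: 0.0278
gripper_force: 20.0
t: 14.83
tool_pos: [0.6453, 0.1471, 0.0882]
orientation: [-2.191, -2.249, 0.004]
force: [-0.3, -0.4, -1.6]
opening: 0.0274
gripper_force: 20.0
14.8333 [0.64531684 0.14711671 0.08823229] 1.4916058850897735 (np.float64(644.9), np.float64(144.2), np.float64(8.0), np.float64(0.704))
```

View pics/w7.png

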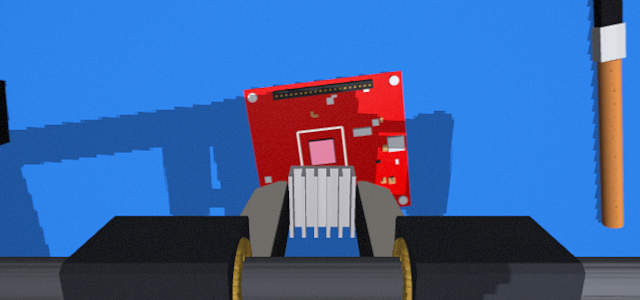

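```bash
python3 - <<'E'
from h import *
s=robot.read_state(); im,K,E=view("wrist")
print(s["tool_pos"]); print(edge((297.5,232),(344,227.5),K,E,.0076,.014)); print(edge((309.5,241),(334,239),K,E,.0106,.008)); print(edge((245,190),(402,172),K,E,.0076,.044))
E
```

```text
[0.64425965 0.14665055 0.08890211]
(array([0.6441, 0.1437]), np.float64(0.0291), np.float64(7.2))
(array([0.6441, 0.1439]), np.float64(0.0152), np.float64(6.4))
(array([0.6491, 0.1443]), np.float64(0.0952), np.float64(8.0))
```

```bash
python3 -m inch '[0,-2,-25,6,25,0,-2,-45,6,25,0,-2,-60,6,25,0,-2,-66,6,25,0,-2,-66,6,25,0,-2,-66,6,25]'; python3 -m inch '[0,0,-1,0,25,0,0,-2,0,25,0,0,-2,0,25]';python3 -m inch '[0,0,-1,0,25,0,0,-2,0,25,0,0,-2,0,25]'
```

```text
t: 15.43
tool_pos: [0.6456, 0.1447, 0.0255]
orientation: [2.073, 2.36, 0.0]
force: [-0.4, -0.2, 0.4]
opening: 0.0275
gripper_force: 20.0
t: 15.68
tool_pos: [0.6464, 0.1449, 0.0237]
orientation: [2.072, 2.36, 0.002]
force: [-0.1, 0.7, -0.8]
opening: 0.0276
gripper_force: 20.0
t: 15.93
tool_pos: [0.6455, 0.1448, 0.0205]
orientation: [-2.072, -2.361, 0.0]
force: [-0.2, 0.0, -0.5]
opening: 0.0276
gripper_force: 20.0
```

```bash
python3 -m inch '[-1,-1,-1,0,25,-1,-1,-2,0,25,-1,-1,-2,0,25]';python3 -m inch '[0,0,-1,0,25,0,0,-1,0,25,0,0,-1,0,25]'
```

```text
t: 16.18
tool_pos: [0.6443, 0.1437, 0.0182]
orientation: [-2.072, -2.361, 0.001]
force: [0.1, 0.0, -1.5]
opening: 0.0276
gripper_force: 20.0
t: 16.43
tool_pos: [0.6447, 0.1437, 0.018]
orientation: [2.072, 2.361, -0.0]
force: [-1.4, -0.4, 3.2]
opening: 0.0278
gripper_force: 20.0
```

```bash
python3 -m inch '[0,0,0,0,40,0,0,0,0,45,0,0,0,0,45,0,0,0,0,45,0,0,10,0,45,0,0,35,0,45,0,0,75,0,50]'; python3 -m inch '[-25,-30,20,-6,55,-50,-60,20,-12,55,-75,-90,20,-18,55,-100,-120,20,-24,55,-125,-150,20,-24,55,-150,-180,20,-24,55,-168,-203,15,-24,55,-168,-203,5,-24,55,-168,-203,5,-24,55,-168,-203,5,-24,55]';  python3 - <<'E'
from h import *
s=robot.read_state(); im,K,E=view("wrist"); cv2.imwrite("pics/w8.png",im)
print(s["t"],s["tool_pos"],toolyaw(s),[fit("long",im,K,E,(.4768,-.0595,a)) for a in (-.2,-.3)])
E
```

```text
t: 17.02
tool_pos: [0.641, 0.1432, 0.0888]
orientation: [-2.068, -2.357, 0.01]
force: [0.6, 0.7, -1.0]
opening: 0.0444
gripper_force: 0.0
t: 17.85
tool_pos: [0.4767, -0.059, 0.0979]
orientation: [-2.518, -1.878, -0.0]
force: [0.3, -0.5, 0.2]
opening: 0.0511
gripper_force: 0.0
17.85 [ 0.47667446 -0.05904748  0.09789717] -16.5856471339717 [(np.float64(476.3), np.float64(-60.0), np.float64(-16.6), np.float64(0.142)), (np.float64(476.3), np.float64(-60.2), np.float64(-16.5), np.float64(0.142))]
```

View pics/w8.png

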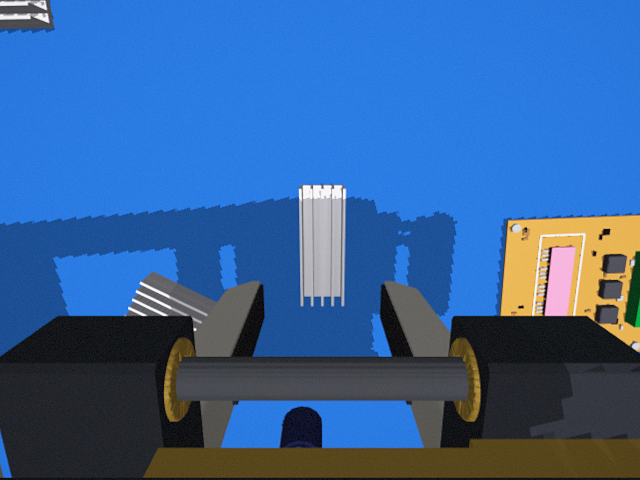

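```bash
python3 - <<'E'
from h import *
s=robot.read_state(); im,K,E=view("wrist")
print(edge((540,236),(584.5,234),K,E,.0076,.038),edge((550.5,248),(574.5,247),K,E,.0106,.031))
E
python3 -m inch '[0,-1,-35,0,55,0,-1,-65,0,55,0,-1,-85,0,55,0,-1,-92,0,55,0,-1,-92,0,55,0,-1,-92,0,25,0,-1,-92,0,25,0,-1,-92,0,25,0,-1,-92,0,25,0,-1,-92,0,25]' 20; python3 -m inch '[0,0,10,0,25,0,0,40,0,25,20,-10,70,1,25,52,-28,90,2,25,85,-45,100,2,25,118,-63,100,2,25,142,-75,100,2,25,142,-75,90,2,25,142,-75,90,2,25,142,-75,90,2,25]'; python3 - <<'E'
from h import *
s=robot.read_state(); im,K,E=view("wrist"); cv2.imwrite("pics/w9.png",im[100:400])
print(s["t"],s["tool_pos"],toolyaw(s))
E
```

```text
(array([ 0.619 , -0.1351]), np.float64(0.0287), np.float64(-13.9)) (array([ 0.6181, -0.1354]), np.float64(0.0154), np.float64(-14.0))
t: 18.78
tool_pos: [0.4779, -0.0605, 0.0071]
orientation: [2.516, 1.878, 0.003]
force: [-0.2, 0.7, 6.5]
opening: 0.0276
gripper_force: 20.0
t: 19.62
tool_pos: [0.6172, -0.1347, 0.0946]
orientation: [-2.483, -1.921, 0.003]
force: [-0.6, -0.3, -0.9]
opening: 0.0276
gripper_force: 20.0
19.6167 [ 0.6171513  -0.13473813  0.09459365] -14.54920136075878
```

View pics/w9.png

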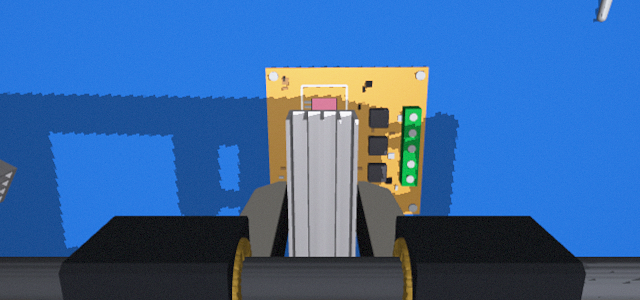

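```bash
python3 - <<'E'
from h import *
s=robot.read_state(); im,K,E=view("wrist")
print(s["tool_pos"],edge((302.5,186.5),(347.5,186.5),K,E,.0076,.038))
E
python3 -m inch '[1,0,-25,0,25,1,0,-45,0,25,1,0,-62,0,25,1,0,-70,0,25,1,0,-70,0,25,1,0,-70,0,25]'
```

```text
[ 0.61731977 -0.13458789  0.09521871] (array([ 0.6186, -0.1359]), np.float64(0.0279), np.float64(-14.5))
t: 20.22
tool_pos: [0.6194, -0.1349, 0.0263]
orientation: [-2.484, -1.923, 0.0]
force: [0.8, -0.9, -0.2]
opening: 0.0275
gripper_force: 20.0
```

```bash
python3 -m inch '[0,-1,-2,0,25,0,-1,-4,0,25,0,-1,-4,0,25]';python3 -m inch '[0,0,-1,0,25,0,0,-2,0,25,0,0,-2,0,25]';python3 -m inch '[0,0,-1,0,25,0,0,-2,0,25,0,0,-2,0,25]'
```

```text
t: 20.47
tool_pos: [0.6203, -0.1365, 0.0226]
orientation: [2.484, 1.922, 0.001]
force: [0.2, 1.2, -0.8]
opening: 0.0277
gripper_force: 20.0
t: 20.72
tool_pos: [0.6196, -0.1362, 0.0196]
orientation: [-2.485, -1.922, 0.0]
force: [-0.2, 0.7, -0.5]
opening: 0.0281
gripper_force: 20.0
t: 20.97
tool_pos: [0.6197, -0.1362, 0.0177]
orientation: [2.485, 1.922, 0.0]
force: [-1.1, -0.4, 1.2]
opening: 0.028
gripper_force: 20.0
```

```bash
python3 -m inch '[0,0,-1,0,25,0,0,0,0,38,0,0,0,0,40,0,0,0,0,40,0,0,0,0,40,0,0,10,0,40,0,0,35,0,40,0,0,75,0,40]'; python3 -m inch '[-30,20,20,0,40,-60,40,40,0,40,-90,60,55,0,40,-120,80,70,0,40,-150,100,85,0,40,-180,120,100,0,40,-210,135,115,0,40,-240,135,120,0,40,-240,135,120,0,40,-240,135,120,0,40]'; python3 - <<'E'
from h import *
print(robot.read_state()["tool_pos"])
im,K,E=view("top"); cv2.imwrite("pics/t2.png",cv2.resize(im[100:310,130:510],None,fx=2.1,fy=2.1,interpolation=cv2.INTER_CUBIC))
E
```

```text
t: 21.63
tool_pos: [0.6161, -0.1352, 0.0889]
orientation: [-2.479, -1.918, 0.008]
force: [0.3, -0.1, 0.8]
opening: 0.0368
gripper_force: 0.0
t: 22.47
tool_pos: [0.3797, -0.001, 0.2144]
orientation: [2.482, 1.921, 0.005]
force: [0.6, 0.5, -0.1]
opening: 0.0371
gripper_force: 0.0
[ 0.37968318 -0.00104822  0.21437236]
```

View pics/t2.png

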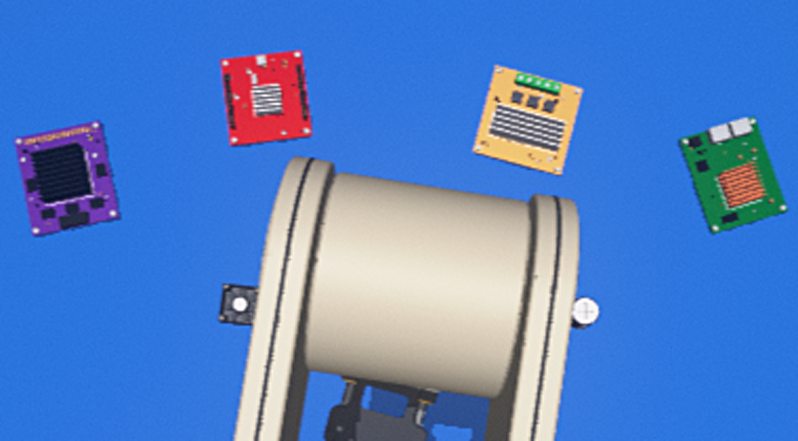

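All four sinks sit on the right boards, square with their outlines; the slight lean at the edges is parallax. In this crop the fan is at (238,304) and the capacitor at (586,311), both where they started.

```bash
python3 -m inch '[0,0,0,0,40,0,0,0,0,40,0,0,0,0,40]' && python3 -c "
from plant import job
print(job.close_job())"
```

```text
t: 22.77
tool_pos: [0.3798, -0.0014, 0.212]
orientation: [-2.484, -1.921, 0.002]
force: [0.6, 0.6, 0.8]
opening: 0.0375
gripper_force: 0.0
the job is handed in; nothing more can be done
None
```

I set all four heatsinks on their matching boards and handed the job in at about 23 s; the fan and capacitor were not touched, and the hand-in returned no verdict.

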